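# Close the heavy lid of the weight case without slamming it

### The job

Close the wooden case of calibration weights: push its heavy lid over and down from its outer side, gently and under control all the way until it is fully shut, never letting it slam. Leave the small blue parts box where it is, with its own lid open.

Things in the scene. Friction and masses are not known exactly. Their poses are not given: they have to be found in the camera images.
- weight_case: Light wooden case, brass corners, full of weights in black foam, fixed on the left or right of the bench. 130 mm deep (x), 150 wide (y), 72 high without lid; weights stay below the rim. Origin: centre of underside, z up; +x points away from the robot, turned up to 75 degrees either way. The lid's hinge axis runs along y at x = +65, z = 72.5 mm. Shut, the lid's outer face is 86.5 mm above bench.
- case_lid (a joint): Lid hinge, rad: 0 shut, 1.57 upright (outer face to case's +x, edge 203 mm up), stop 1.75; starts 1.1-1.55. Wooden slab 0.9 kg, 130 mm hinge to free edge, 150 wide, 14 thick, inner face in the hinge plane. Stiff hinge: stays where left; 100 mm from the hinge about 6 N moves it upright, about 1 N near shut; moved fast it coasts. Over 1.2 rad/s in the last 0.3 rad counts as a slam.
- parts_box: Small blue plastic parts box, 93 mm deep (x), 125 mm wide (y), 37 mm high, its clear, smoky see-through lid standing open to about 120 mm above the bench; loose, on the side of the bench where the case is not. Origin at the centre of its underside, z up. Bystander: leave it.
- parts_box_lid (a joint): Hinge of the blue parts box's lid, in rad: 0 shut, about 1.9 fully open, as it stands. Leave it open.

How it is judged (in metres and radians):
At the end, for the whole second after the job is handed in: The lid of the wooden weight case is shut (within 0.07 rad, about 9 mm at its free edge) and at rest; the blue parts box is within 20 mm of where it stood with its lid open (above 1.2 rad) (value of joint case_lid below 0.07 rad and velocity of joint case_lid between -0.05 and 0.05 rad/s and value of joint parts_box_lid above 1.2 rad and distance of parts_box from where it was at the start of the episode below 0.02 m); the robot touches nothing.
It fails at once if the case's lid slams: it turns faster than 1.2 rad/s within the last 0.3 rad before shut (value of joint case_lid below 0.3 rad and velocity of joint case_lid below -1.2 rad/s).
It fails at once if the blue parts box is shoved by more than 20 mm (distance of parts_box from where it was at the start of the episode above 0.02 m).
It fails at once if the blue parts box's lid is closed below 1.2 rad (value of joint parts_box_lid below 1.2 rad).
It also fails if it takes over 37 s, if anything falls off the work surface, if the arm or the gripper's body presses on something with over 40 N, if the wrist force passes 120 N, or if a joint passes its speed limit or range.

### The arm

A 7-joint arm with a two-finger parallel gripper is mounted at the origin on a cart in front of the work surface, level with it; the furniture and walls round the work are solid. World frame = base frame: x ahead of the robot, y to its left, z up, the work surface at z = 0. Lengths are in mm, angles in rad, forces in N, time in s.
With the tool pointing down it reaches from about 400 to 850 mm from the base axis. Payload 4.5 kg.
Tool frame: the origin (TCP) lies at the centre of the arm's flange, where the gripper is bolted on; the fingertips stand 166 mm ahead of it and the grasp point (between the pads) lies 147 mm ahead of it; z points along the fingers, y is the line along which they close (so a half turn about z gives the same grasp; the last joint's range is limited). The gripper opens to 88 mm and grips with 3 to 60 N. Pads are 18 mm wide; open, the fingers measure 123 mm over their backs; the gripper's body (75 mm by 187 mm) begins 45 mm behind the grasp point.
Start: joints at [-1.307, 0.689, -0.195, 1.565, 0.157, 0.902, -0.215], TCP at [142.341, 608.586, 404.743] pointing down, gripper open.
Joint ranges: [-3.01, 3.01], [-0.46, 2.08], [-1.47, 1.51], [0.13, 2.56], [-1, 4.14], [0.04, 2.09], [-2.66, 2.66]. Speed limits (rad/s): [2.57, 2.57, 3.14, 3.14, 3.14, 3.14, 3.14].

### API

Orientations are given as a 3x3 rotation matrix whose columns are the frame's x, y, z axes.
In Python, from workcell import * gives the robot as it stands.
- The arm moves only by the tool servo_tool, never from a script. Its argument "rows" is a list of rows, each a list of 3 entries, a list of its own where there are three numbers: the shift along the tool's x, y, z in m, then the turn, a rotation vector about the tool's x, y, z in degrees, then the finger opening in m, from 0 to 0.0881. A call has 1 to 20 rows; each row shifts and turns the commanded pose from where the row before left it, along the tool's axes as they then stand; what a row does not reach is not made up. A row lasts 1/8 s, in which the tool goes at most 62.5 mm and 10.7 degrees, less where a joint would pass 70% of its speed; a pose out of reach is approached as far as the arm can. A call with a gripper value outside its range is refused whole. The fingers move at their own pace and stop on an object; "grip_force" is the grip in N (left out, the last holds). Time passes only in rows, so rows that do not move let the fingers close. It gives the time, the measured TCP pose, the force, the opening and the grip force at its end, in the units of the state.
- read_state(): the state, without advancing time (a new reading comes with each control period).
- read_camera(name): name is "scene" or "side" or "wrist"; returns the picture (384x512x3 uint8, blue, green, red); there is no depth.
- camera_info(name): a dict with "camera_matrix" (3x3 intrinsics, pixels), "dist" ([k1, k2, p1, p2, k3] as OpenCV has them; the pictures are not rectified), "rvec" (rotation vector, rad) and "tvec" (3), from world to camera coordinates, as OpenCV has them. Camera axes: x right, y down, z forward; pixel columns grow to the right and rows downward; lengths in mm; the calibration is good to about 2 mm. A picture is of the moment at which its call begins: read the wrist's pose just before it. camera_info takes no time and is no camera call; for the wrist camera it gives the pose at the moment of the call.
- hand_in(): hands the job in; it is judged then, once.
The state is a dict: "time_s": time; "joint_pos": joint angles; "qvel": joint speeds; "joint_efforts": joint torques, N m; "position": TCP position; "eef_rot": TCP orientation; "contact_force": force on the tool from outside, world axes, zero at the start; "wrist_torque": the same for the moment, N m; "width": finger opening in mm; "grip_force": force on a finger pad.
Only numpy, scipy, OpenCV 4.12 (cv2) and the standard library are available. Lean on these libraries where they do the work, as an engineer would, in place of code of your own. Each camera call takes 0.05 s, during which the arm holds its last target. There are 200 camera calls.

## Working session

There is one attempt and no reset: what is moved stays moved. The work goes in short steps, Python scripts to look and compute and a tool call to move; the robot and the scene stay as the last step left them, time stands still between calls to the robot, and variables do not carry over. Pictures are saved under pics/ and viewed, at most 10 in all, crops included, and the job is handed in when it is done.

Besides the shell and the picture viewer there is one more tool, called in YAML: its name, and indented under it one key for each argument. servo_tool: Moves the arm, as the interface text tells. Its arguments: {"type":"object","properties":{"rows":{"type":"array"},"grip_force":{"type":"number"}},"required":["rows"]}

```bash
mkdir -p pics; python3 - <<'E'
from workcell import *
import cv2,numpy as np
s=read_state();print(s['time_s'],s['position'],s['eef_rot'])
a=read_camera("scene");b=read_camera("side")
cv2.imwrite("pics/scene.png",a);cv2.imwrite("pics/side.png",b)
for n in("scene","side"):
    c=camera_info(n);R=cv2.Rodrigues(np.array(c['rvec'],float))[0];print(n,(-R.T@np.array(c['tvec']).ravel()).round(),R[2].round(2))
E
```

```text
0.0 [142.30956788 608.27189846 403.91903936] [[-9.73733027e-01  2.27692560e-01 -3.00636542e-04]
 [ 2.27692733e-01  9.73731451e-01 -1.75514088e-03]
 [-1.06893264e-04 -1.77749140e-03 -9.99998415e-01]]
scene [ -54. -310.  754.] [ 0.59  0.35 -0.73]
side [ -47. -811.  715.] [ 0.47  0.7  -0.54]
```

View pics/scene.png

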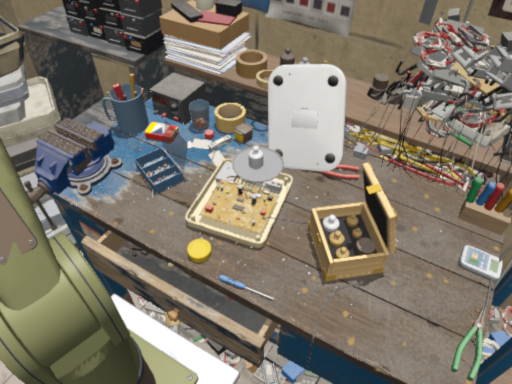

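View pics/side.png

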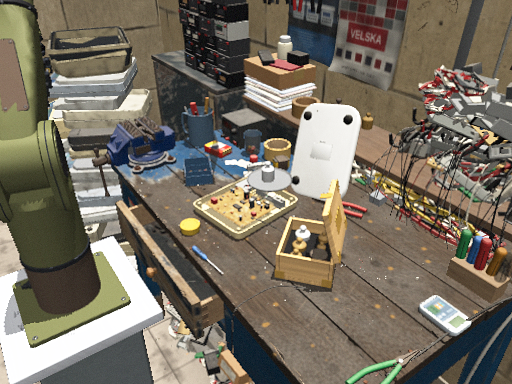

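The scene view shows the case with its open lid at about px (350,245), lid at (380,205); the blue parts box is at about (158,168). In the side view the case is at (307,262) and its lid at (333,225). Next I'll enlarge both crops.

```bash
python3 - <<'E'
import cv2,numpy as np
a=cv2.imread("pics/scene.png")[155:290,300:410];b=cv2.imread("pics/side.png")[175:295,265:355]
A=cv2.resize(a,None,fx=4,fy=4,interpolation=2);B=cv2.resize(b,None,fx=4,fy=4,interpolation=2)
o=np.zeros((540,800,3),np.uint8);o[:,:440]=A;o[:480,440:]=B;cv2.imwrite("pics/crop.png",o)
E
```

```text
(no output)
```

View pics/crop.png

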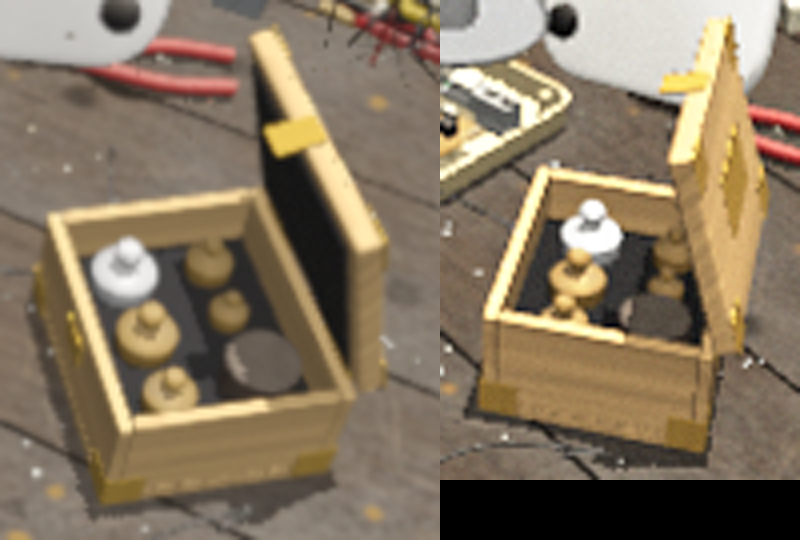

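The left crop shows the rim corners at (52,215), (125,432), (352,395), and the lid's free edge from (252,35) to (350,242) on the inner side. The right crop shows rim corners at (545,168), (488,318), and free-edge inner corners at (675,160), (712,25).

```bash
cat >h.py <<'E'
from workcell import *
import cv2,numpy as np
def ray(n,p):
    c=camera_info(n);K=np.array(c['camera_matrix'],float);R=cv2.Rodrigues(np.array(c['rvec'],float))[0]
    u=cv2.undistortPoints(np.array([[p]],float),K,np.array(c['dist'],float)).ravel()
    return -R.T@np.array(c['tvec'],float).ravel(), R.T@np.array([u[0],u[1],1])
def plane(n,p,z):
    o,d=ray(n,p);return o+d*(z-o[2])/d[2]
def tri(n1,p1,n2,p2):
    o,d=ray(n1,p1);q,e=ray(n2,p2);t=np.linalg.lstsq(np.c_[d,-e],q-o,rcond=None)[0]
    a=o+t[0]*d;b=q+t[1]*e;return (a+b)/2,np.linalg.norm(a-b)
E
python3 - <<'E'
from h import *
S=lambda u,v:(300+(u+.5)/4-.5,155+(v+.5)/4-.5)
D=lambda u,v:(265+(u-440+.5)/4-.5,175+(v+.5)/4-.5)
np.set_printoptions(suppress=True,precision=1)
FL=plane("scene",S(50,216),72);FR=plane("scene",S(125,433),72);BR=plane("scene",S(353,397),72)
print(FL,FR,BR,np.linalg.norm(FL-FR),np.linalg.norm(FR-BR))
print('side',plane("side",D(544,168),72),plane("side",D(486,319),72))
print('FLtri',tri("scene",S(50,216),"side",D(544,168)),tri("scene",S(125,433),"side",D(486,319)))
print('edge R in',tri("scene",S(350,243),"side",D(673,162)),'L in',tri("scene",S(252,36),"side",D(712,24)))
y=(FL-FR)[:2];y/=np.linalg.norm(y);y2=np.array([-(BR-FR)[1],(BR-FR)[0]]);y2/=np.linalg.norm(y2)
print(np.degrees(np.arctan2(y[1],y[0]))-90,np.degrees(np.arctan2(y2[1],y2[0]))-90)
print('base',plane("scene",S(103,500),0),plane("scene",S(330,475),0))
# blue
for p in((158,185),(140,165),(180,180)):print(plane("scene",p,0))
E
```

```text
[ 524.6 -126.1   72. ] [ 410.2 -220.8   72. ] [ 490.6 -316.3   72. ] 148.57866208584804 124.83890736567366
side [ 523.8 -130.3   72. ] [ 406.8 -224.7   72. ]
FLtri (array([ 528.6, -124.8,   66.9]), np.float64(0.4961199791716062)) (array([ 411.3, -220.4,   67.9]), np.float64(2.677194679126705))
edge R in (array([ 480.3, -287.1,  188.3]), np.float64(2.6752055259377747)) L in (array([ 591.2, -198.4,  190.3]), np.float64(3.6575330996020727))
-50.38391318920684 -49.88639655217754
base [ 413.  -218.1    0. ] [ 490.7 -322.     0. ]
[452.9 285.    0. ]
[488.5 381.4   0. ]
[498.2 245.2  -0. ]
```

```bash
python3 - <<'E'
from h import *
np.set_printoptions(suppress=True,precision=0)
print('plate TL',tri("scene",(274,70),"side",(305,108)),'TR',tri("scene",(340,70),"side",(354,108)))
print('plate BL',tri("scene",(275,165),"side",(297,190)),'BR',tri("scene",(335,170),"side",(342,196)))
print('wires',[plane("scene",p,100) for p in((400,100),(420,170))])
print(read_state()['time_s'],read_state()['contact_force'])
E
```

```text
plate TL (array([766., 111., 232.]), np.float64(8.689160226731026)) TR (array([789., -56., 276.]), np.float64(1.5943208194140237))
plate BL (array([701.,  59., -15.]), np.float64(7.734991175683049)) BR (array([ 714., -114.,   45.]), np.float64(18.75040087600293))
wires [array([1026., -184.,  100.]), array([ 749., -311.,  100.])]
0.1 [-0. -1. -0.]
```

servo_tool:
  rows:
    - [[-0.03,-0.0256,0],[0,0,0],0]
    - [[-0.03,-0.0256,0],[0,0,0],0]
    - [[-0.03,-0.0256,0],[0,0,0],0]
    - [[-0.03,-0.0256,0],[0,0,0],0]
    - [[-0.03,-0.0256,0],[0,0,0],0]
    - [[-0.03,-0.0256,0],[0,0,0],0]
    - [[-0.03,-0.0256,0],[0,0,0],0]
    - [[-0.03,-0.0256,0],[0,0,0],0]
    - [[-0.03,-0.0256,0],[0,0,0],0]
    - [[-0.03,-0.0256,0],[0,0,0],0]
    - [[-0.03,-0.0256,0],[0,0,0],0]
    - [[-0.03,-0.0256,0],[0,0,0],0]
    - [[-0.03,-0.0256,0],[0,0,0],0]
    - [[-0.03,-0.0256,0],[0,0,0],0]
    - [[-0.03,-0.0256,0],[0,0,0],0]
    - [[-0.03,-0.0256,0],[0,0,0],0]
  grip_force: 10

```text
time_s: 2.1
position: [517.0, 99.2, 404.5]
eef_rot: [[-0.974, 0.228, -0.001], [0.228, 0.974, 0.0], [0.001, -0.0, -1.0]]
contact_force: [0.6, 0.4, -0.9]
width: 0.5
grip_force: 0.0
```

servo_tool:
  rows:
    - [[0,0,0],[0,0,7.46],0]
    - [[0,0,0],[0,0,7.46],0]
    - [[0,0,0],[0,0,7.46],0]
    - [[0,0,0],[0,0,7.46],0]
    - [[0,0,0],[0,0,7.46],0]
    - [[-0.029,-0.0178,0],[0,0,0],0]
    - [[-0.029,-0.0178,0],[0,0,0],0]
    - [[-0.029,-0.0178,0],[0,0,0],0]
    - [[-0.029,-0.0178,0],[0,0,0],0]
    - [[-0.029,-0.0178,0],[0,0,0],0]
    - [[-0.029,-0.0178,0],[0,0,0],0]
    - [[-0.029,-0.0178,0],[0,0,0],0]
    - [[-0.029,-0.0178,0],[0,0,0],0]
    - [[-0.029,-0.0178,0],[0,0,0],0]
    - [[-0.029,-0.0178,0],[0,0,0],0]
    - [[-0.029,-0.0178,0],[0,0,0],0]
    - [[-0.029,-0.0178,0],[0,0,0],0]
    - [[0,0,0],[0,0,0],0]

```text
time_s: 4.35
position: [572.3, -307.3, 403.9]
eef_rot: [[-0.633, 0.774, -0.001], [0.774, 0.633, -0.002], [-0.001, -0.002, -1.0]]
contact_force: [1.3, 0.8, 0.1]
width: 0.4
grip_force: 0.0
```

```bash
python3 - <<'E'
from h import *
cv2.imwrite("pics/w1.png",np.hstack([cv2.resize(read_camera("wrist"),(400,300)),cv2.resize(read_camera("scene")[130:310,280:460],(300,300),interpolation=2)]))
E
```

```text
(no output)
```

View pics/w1.png

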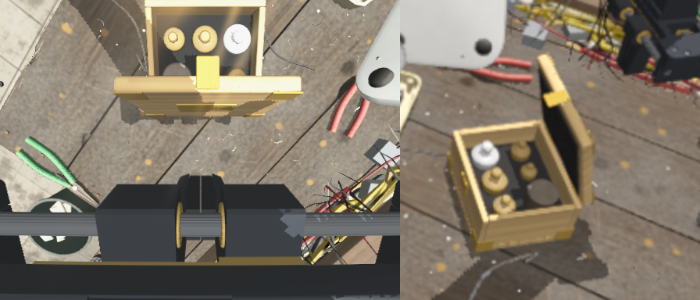

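The wrist view shows the gripper square to the lid and centred on it. The lid's edge is at about (207,85) in the resized picture, with the fingers on the outer side. I'll descend and approach.

servo_tool:
  rows:
    - [[0,0,0.014],[0,0,0],0]
    - [[0,0,0.014],[0,0,0],0]
    - [[0,0,0.014],[0,0,0],0]
    - [[0,0,0.014],[0,0,0],0]
    - [[0.008,0,0],[0,0,0],0]
    - [[0.008,0,0],[0,0,0],0]
    - [[0.008,0,0],[0,0,0],0]
    - [[0.005,0,0],[0,0,0],0]
    - [[0.004,0,0],[0,0,0],0]
    - [[0.003,0,0],[0,0,0],0]
    - [[0,0,0],[0,0,0],0]

```text
time_s: 5.82
position: [550.2, -276.1, 348.7]
eef_rot: [[-0.637, 0.771, -0.0], [0.771, 0.637, 0.0], [0.0, 0.0, -1.0]]
contact_force: [-0.5, -0.3, 0.3]
width: 0.7
grip_force: 0.0
```

```bash
python3 - <<'E'
from h import *
cv2.imwrite("pics/w2.png",np.hstack([cv2.resize(read_camera("wrist"),(400,300)),cv2.resize(read_camera("side")[150:300,240:390],(400,400),interpolation=2)[:300]]))
E
```

```text
(no output)
```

View pics/w2.png

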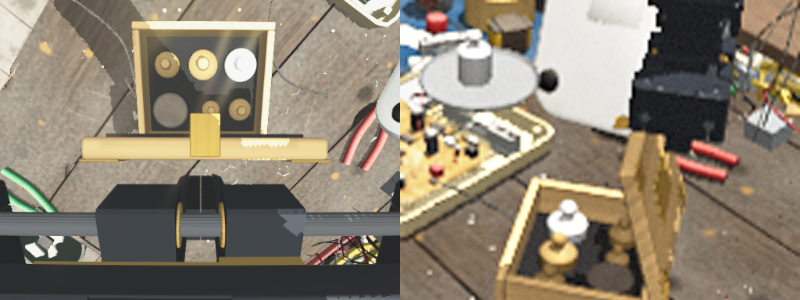

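The fingers are just behind the lid at tip height 183, with no contact yet. I'll creep forward.

servo_tool:
  rows:
    - [[0.003,0,0],[0,0,0],0]
    - [[0.003,0,0],[0,0,0],0]
    - [[0.003,0,0],[0,0,0],0]
    - [[0.003,0,0],[0,0,0],0]

```text
time_s: 6.42
position: [542.9, -267.2, 348.8]
eef_rot: [[-0.637, 0.771, 0.002], [0.771, 0.637, -0.001], [-0.002, 0.001, -1.0]]
contact_force: [3.8, -3.3, -0.7]
width: 0.2
grip_force: 1.9
```

Contact gives about 5 N, with the geometry putting θ at about 1.27 rad, which agrees with the camera estimate. Now I'll follow the arc at about 0.3 rad/s.

servo_tool:
  rows:
    - [[0.004,0,0.001],[0,0,0],0]
    - [[0.004,0,0.001],[0,0,0],0]
    - [[0.004,0,0.001],[0,0,0],0]
    - [[0.004,0,0.001],[0,0,0],0]
    - [[0.0039,0,0.0016],[0,0,0],0]
    - [[0.0039,0,0.0016],[0,0,0],0]
    - [[0.0039,0,0.0016],[0,0,0],0]
    - [[0.0039,0,0.0016],[0,0,0],0]
    - [[0.0036,0,0.0022],[0,0,0],0]
    - [[0.0036,0,0.0022],[0,0,0],0]
    - [[0.0036,0,0.0022],[0,0,0],0]
    - [[0.0036,0,0.0022],[0,0,0],0]

```text
time_s: 7.92
position: [513.2, -231.0, 329.3]
eef_rot: [[-0.637, 0.771, -0.0], [0.771, 0.637, 0.0], [0.001, 0.0, -1.0]]
contact_force: [1.2, -1.1, 2.6]
width: 0.5
grip_force: 1.4
```

servo_tool:
  rows:
    - [[0.0032,0,0.0027],[0,0,0],0]
    - [[0.0032,0,0.0027],[0,0,0],0]
    - [[0.0032,0,0.0027],[0,0,0],0]
    - [[0.0032,0,0.0027],[0,0,0],0]
    - [[0.0028,0,0.0031],[0,0,0],0]
    - [[0.0028,0,0.0031],[0,0,0],0]
    - [[0.0028,0,0.0031],[0,0,0],0]
    - [[0.0028,0,0.0031],[0,0,0],0]
    - [[0.0023,0,0.0035],[0,0,0],0]
    - [[0.0023,0,0.0035],[0,0,0],0]
    - [[0.0023,0,0.0035],[0,0,0],0]
    - [[0.0023,0,0.0035],[0,0,0],0]
    - [[0.0017,0,0.0038],[0,0,0],0]
    - [[0.0017,0,0.0038],[0,0,0],0]
    - [[0.0017,0,0.0038],[0,0,0],0]
    - [[0.0017,0,0.0038],[0,0,0],0]

```text
time_s: 9.93
position: [487.8, -200.6, 276.8]
eef_rot: [[-0.637, 0.771, -0.0], [0.771, 0.637, 0.0], [0.0, -0.0, -1.0]]
contact_force: [-0.2, -0.4, 1.9]
width: 0.7
grip_force: 0.4
```

servo_tool:
  rows:
    - [[0.0008,0,0.0025],[0,0,0],0]
    - [[0.0008,0,0.0025],[0,0,0],0]
    - [[0.0008,0,0.0025],[0,0,0],0]
    - [[0.0008,0,0.0025],[0,0,0],0]
    - [[0.0006,0,0.0025],[0,0,0],0]
    - [[0.0006,0,0.0025],[0,0,0],0]
    - [[0.0005,0,0.0025],[0,0,0],0]
    - [[0.0005,0,0.0025],[0,0,0],0]
    - [[0,0,0.0015],[0,0,0],0]
    - [[0,0,0.0015],[0,0,0],0]

```text
time_s: 11.18
position: [484.4, -196.3, 254.0]
eef_rot: [[-0.637, 0.771, -0.0], [0.771, 0.637, 0.0], [0.0, -0.0, -1.0]]
contact_force: [-0.3, 0.7, 0.7]
width: 0.5
grip_force: 0.3
```

servo_tool:
  rows:
    - [[0,0,0.001],[0,0,0],0]
    - [[0,0,0.001],[0,0,0],0]
    - [[0,0,0.0005],[0,0,0],0]
    - [[0,0,0],[0,0,0],0]

```text
time_s: 11.68
position: [484.3, -196.3, 252.9]
eef_rot: [[-0.637, 0.771, 0.0], [0.771, 0.637, -0.0], [-0.0, 0.0, -1.0]]
contact_force: [-3.8, 1.5, 15.1]
width: 0.6
grip_force: 7.2
```

There is 15 N of resistance with the tips at 86.9 mm, so the lid is shut. I'll retreat straight up.

servo_tool:
  rows:
    - [[0,0,-0.004],[0,0,0],0]
    - [[0,0,-0.01],[0,0,0],0]
    - [[0,0,-0.02],[0,0,0],0]
    - [[0,0,-0.03],[0,0,0],0]
    - [[0,0,-0.03],[0,0,0],0]
    - [[0,0,-0.02],[0,0,0],0]
    - [[0,0,0],[0,0,0],0]
    - [[0,0,0],[0,0,0],0]

```text
time_s: 12.68
position: [484.2, -196.4, 365.0]
eef_rot: [[-0.637, 0.771, -0.001], [0.771, 0.637, 0.0], [0.001, -0.001, -1.0]]
contact_force: [-0.1, -0.1, -0.0]
width: 0.5
grip_force: 0.0
```

```bash
python3 - <<'E'
from h import *
cv2.imwrite("pics/f.png",np.hstack([read_camera("scene")[130:310,120:420],read_camera("side")[130:310,150:400]]));print(read_state()['contact_force'],read_state()['position'])
E
```

```text
[-0.2208277  -0.04638404 -0.43422657] [ 484.13187079 -196.33677521  364.62886134]
```

View pics/f.png

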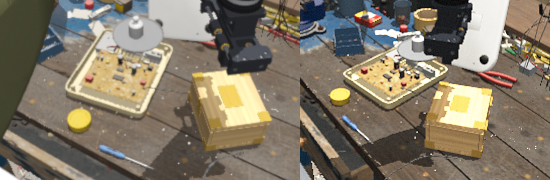

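The picture shows the case lid flat and shut at about (230,105), the gripper clear above it, and the parts box untouched at the left.

```bash
python3 -c "
from workcell import *
print(hand_in())"
```

```text
the job is handed in; nothing more can be done
None
```

I closed the weight-case lid gently at about 0.2–0.3 rad/s until it was fully shut, left the blue parts box untouched, and handed the job in at about 13 s; no verdict was returned.

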